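Set the stop screw of a desk press to a steel block

TASK

Take the driver out of its wooden stand and, with its blade in the slot, turn the stop screw of the small desk press clockwise until the foot under the press arm just drags on the steel block lying beneath it: a light, sure touch of about 8 newtons, never jammed. Turn the screw with the driver only, not with the fingers; then stand the driver back upright and fully down in its stand, leaving the block where it lies under the foot and the other desk things undisturbed.

Things in the scene. Friction and masses are not known exactly. Their poses are not given: they have to be found in the camera images.
- press: Small dark steel C-frame desk press, fixed to the desk. Origin: centre of the underside of its 120 x 120 x 12 mm bed, vertically below the screw axis; z up. The channel for the block runs along its x axis between two 80 mm long steel guides (33 mm apart, 10 mm high). A column stands 35 to 57 mm to its +y side and carries an arm 50 mm wide (x) over the bed, from y = -28 to 57 mm; arm underside 64 mm, top 80 mm above the desk.
- screw: Steel stop screw in the press arm, oblong head 38 x 26 mm, 14 mm high. Origin on the turning axis at the head's underside, 83 mm above the desk; z up, x along the slot. Clockwise seen from above lowers the foot by 4.5 mm per rad; range 0.2 rad anticlockwise to 4 rad clockwise of the start. The head stays at its height. Turns freely at about 0.03 N m and holds where it is left.
- slot (a point): Middle of the slot's mouth in the screw's head: on the screw axis, level with the head top, 97 mm above the desk; x along the slot, z up. The slot is closed at its ends, 28 mm long (x), 8 mm wide (y), 10 mm deep, its mouth chamfered 1.5 mm.
- touch (a point): Fixed point on the screw axis 32 mm above the desk, where the foot (round, steel, 28 mm wide, turns with the screw, sprung 7 N per mm, 6 mm travel) will meet the block's top. The foot's reach is not measured: it starts 1 to 6 mm above this point, 0.2 to 1.4 rad of turning away. Once it touches, load grows by 30 N per rad, and the turning torque by about 0.0065 to 0.011 N m per newton.
- block: Loose plain steel setting block (ruler block), 90 x 30 x 20 mm (x, y, z), 0.4 kg, lying on the bed in the channel beneath the foot, its top 32 mm above the desk. Origin: centre of its underside.
- driver: Loose broad-bladed driver standing upright, blade down, 115 mm tall, about 0.14 kg. Origin: centre of the blade's tip (lowest point); z up along the driver to the handle; x along the blade's width. Blade 22 mm wide (x) and 5 mm thick (y), up to 15 mm from the tip; the last 4 mm narrow to 18 x 3.5 mm. Then a 10 mm round shank to 45 mm, a brass collar of 36 mm diameter from 45 to 53 mm, and a square dark wooden handle 24 x 24 mm (faces along x and y) from 53 to 115 mm.
- stand: Dark wooden block 70 x 80 x 50 mm (x, y, z), fixed to the desk. Origin: centre of its underside. In the centre of its top is an oblong hole 30 mm long (x) and 12 mm wide (y), 47 mm deep. With the driver in it the collar's underside rests on the top face, 50 mm above the desk, and the driver's origin is 5 mm above the stand's.
- stapler: Bystander: old nickel desk stapler, 130 mm long, 36 mm wide, 54 mm high, loose. Origin: centre of its underside.
- paperweight: Bystander: round pewter paperweight, 68 mm diameter, 34 mm high, loose. Origin: centre of its underside.
- dish: Bystander: white porcelain clip dish, 84 mm diameter, 28 mm high, loose. Origin: centre of its underside.
There are look-alikes about, which are no part of the job. Leave any green or purple look-alike of the driver alone.

How it is judged (in metres and radians):
On the way, in this order (a step that is already met when the one before it is completed fails the run):
1. the driver's blade is down in the screw's slot (horizontal distance between driver and slot below 0.006 m and z of driver in the frame of slot below -0.004 m and angle between the x axis of driver and the x axis of screw, either way round below 0.35 rad), for 0.1 s.
2. with the driver still in the slot, the foot bears lightly on the block (3 to 14 N) (contact force between screw and block between 3 and 14 N and horizontal distance between driver and slot below 0.008 m and z of driver in the frame of slot below -0.002 m), for 0.1 s.
At the end, for the whole second after the job is handed in: The screw's foot presses on the block with 3 to 14 N; the block lies within 10 mm of where it started, under the foot; the driver stands released in its stand, within 12 mm of its centre, tip no more than 9 mm above the stand's underside, upright within 0.1 rad; driver and block at rest (contact force between screw and block between 3 and 14 N and horizontal distance between driver and stand below 0.012 m and z of driver in the frame of stand below 0.009 m and angle between driver's own z axis and vertical below 0.1 rad and linear speed of driver below 0.02 m/s and distance of block from where it was at the start of the episode below 0.01 m and linear speed of block below 0.01 m/s); the robot touches nothing.
It fails at once if the foot is jammed on the block (more than 22 N) (contact force between screw and block above 22 N).
It fails at once if the fingers push or turn the screw (more than 1 N) (contact force between the fingers and screw above 1 N).
It fails at once if a bystander (stapler, paperweight, dish) is moved by more than 20 mm (distance of any of stapler, paperweight, dish from where it was at the start of the episode above 0.02 m).
It also fails if it takes over 61 s, if anything falls off the work surface, if the arm or the gripper's body presses on something with over 40 N, if the wrist force passes 120 N, or if a joint passes its speed limit or range.

ROBOT

A 6-joint arm with a two-finger parallel gripper is mounted at the origin on the work surface. World frame = base frame: x ahead of the robot, y to its left, z up, the work surface at z = 0. Lengths are in mm, angles in rad, forces in N, time in s.
With the tool pointing down it reaches from about 325 to 850 mm from the base axis. Payload 15.5 kg.
Tool frame: the origin (TCP) lies at the very end of the fingers, on their centre line; the grasp point (between the pads) lies 19 mm behind it; z points along the fingers, y is the line along which they close (so a half turn about z gives the same grasp; the last joint's range is limited). The gripper opens to 91 mm and grips with 3 to 60 N. Pads are 32 mm wide; open, the fingers measure 118 mm over their backs; the gripper's body (76 mm by 178 mm) begins 60 mm behind the grasp point.
Start: joints at [-1.21, 0.494, 1.345, -0, 1.302, -0.096], TCP at [275.675, -560.918, 213.915] pointing down, gripper open.
Joint ranges: [-2.91, 2.91], [-0.82, 2.16], [0.22, 2.67], [-1.22, 4.37], [0.12, 2.79], [-3.08, 3.08]. Speed limits (rad/s): [1.89, 1.89, 2.57, 3.01, 3.01, 3.01].

INTERFACE

Orientations are given as a unit quaternion [x, y, z, w].
In Python, from workcell import env gives the robot as it stands.
- The arm moves only by the tool arm_command, never from a script. Its arguments are lists of equal length, an entry for each row: "travel": the shift along the tool's x, y, z in m, a list of three; "twist": the turn about the tool's z in units of 5 degrees (1.0 is 5 degrees); "claw": the finger opening in m, from 0 to 0.0912. In form: {"travel": [[tx, ty, tz], ...], "twist": [twist, ...], "claw": [claw, ...]}. A call has 1 to 8 rows; each row is the pose to reach, as a shift and turn from the pose commanded when the call began, along the tool's axes at that moment; what a row does not reach only later rows make up. A row lasts 1/12 s, in which the tool goes at most 41.7 mm and 7.16 degrees, less where a joint would pass 70% of its speed; a pose out of reach is approached as far as the arm can. A call with a gripper value outside its range is refused whole. The fingers move at their own pace and stop on an object; the grip force is fixed at half the most. Time passes only in rows, so rows that repeat a pose let the fingers close. It gives the time, the measured TCP pose, the force, the opening and the grip force at its end, in the units of the state.
- env.read_state(): the state, without advancing time (a new reading comes with each control period).
- env.snapshot(name): name is "scene" or "top" or "wrist"; returns a dict with "frame" (400x640x3 uint8, blue, green, red), "K" (3x3 intrinsics, pixels), "rvec" (rotation vector, rad) and "tvec" (3), from world to camera coordinates, as OpenCV has them; the wrist camera has in their place "mount" (4x4, takes a point from camera to tool coordinates, whose origin is the TCP and whose axes are the flange's). Camera axes: x right, y down, z forward; pixel columns grow to the right and rows downward; lengths in mm; the calibration is good to about 2 mm. A picture is of the moment at which its call begins: read the wrist's pose just before it. There is no depth.
- env.close_job(): hands the job in; it is judged then, once.
The state is a dict: "time": time; "joint_positions": joint angles; "qd": joint speeds; "joint_efforts": joint torques, N m; "tool_pos": TCP position; "ee_rot": TCP orientation; "contact_force": force on the tool from outside, world axes, zero at the start; "wrist_torque": the same for the moment, N m; "gripper_width": opening from 0.0 (shut) to 1.0 (fully open); "grasp_force": force on a finger pad.
Only numpy, scipy, OpenCV 4.12 (cv2) and the standard library are available. Lean on these libraries where they do the work, as an engineer would, in place of code of your own. Each camera call takes 0.05 s, during which the arm holds its last target. There are 200 camera calls.

## Working session

There is one attempt and no reset: what is moved stays moved. The work goes in short steps, Python scripts to look and compute and a tool call to move; the robot and the scene stay as the last step left them, time stands still between calls to the robot, and variables do not carry over. Pictures are saved under pics/ and viewed, at most 10 in all, crops included, and the job is handed in when it is done.

Besides the shell and the picture viewer there is one more tool, called after "Request:" as name([rows], argument=value, ...), one row to a line, values as JSON. arm_command: Moves the arm, as the interface text tells. Its arguments: {"type":"object","properties":{"travel":{"type":"array","items":{"type":"array","items":{"type":"number"}}},"twist":{"type":"array","items":{"type":"number"}},"claw":{"type":"array","items":{"type":"number"}}},"required":["travel","twist","claw"]}

```bash
mkdir -p pics
cat > h.py <<'E'
import cv2, numpy as np, json
from workcell import env
def snap(n, f):
    s=env.read_state(); d=env.snapshot(n); cv2.imwrite(f'pics/{f}.png', d['frame'])
    o={k:np.array(d[k]).tolist() for k in d if k!='frame'}; o['pos']=list(s['tool_pos']); o['rot']=list(s['ee_rot'])
    json.dump(o, open(f'pics/{f}.json','w')); return d
E
python3 - <<'E'
from h import *
for n in ('scene','top','wrist'):
    snap(n,n+'0')
s=env.read_state(); print(s)
print(open('pics/top0.json').read(),open('pics/wrist0.json').read(),open('pics/scene0.json').read())
a=cv2.imread('pics/scene0.png');b=cv2.imread('pics/top0.png')
E
```

```text
{'time': 0.15, 'joint_positions': array([-1.20949554e+00,  4.94026873e-01,  1.34594921e+00, -1.54750627e-05,
        1.30245879e+00, -9.55260358e-02]), 'qd': array([ 0.00013153, -0.00169209, -0.00245522, -0.00141644, -0.00035072,
        0.0012769 ]), 'joint_efforts': array([-5.09568035e-04, -8.79196429e+01, -3.82052279e+01,  7.06049963e-02,
        5.02278807e-02, -3.71300746e-05]), 'tool_pos': array([ 275.58123026, -560.6767134 ,  213.4970863 ]), 'ee_rot': array([ 9.74026324e-01,  2.26434411e-01, -6.31899371e-05, -4.16411082e-04]), 'contact_force': array([ 0.06004456, -0.58213347, -0.44829851]), 'wrist_torque': array([-0.0076959 , -0.00159159, -0.00226432]), 'grasp_force': 0.0, 'gripper_width': 0.9972038192399425}
{"K": [[406.270815616189, 0.0, 316.70405995852116], [0.0, 406.270815616189, 194.37673064955592], [0.0, 0.0, 1.0]], "rvec": [2.181265477564342, -2.2169667422955226, 0.13385889261782893], "tvec": [-34.98000399509499, 574.2707281904136, 818.8622065951912], "pos": [275.5457854639528, -560.589660118436, 213.38071083841473], "rot": [0.9740260266740461, 0.22643537505925673, -8.4
[... 349 characters left out ...]
-3.089936860379898e-05, -0.2574496173774711, 0.9662917228029121, -170.23611121571966], [0.0, 0.0, 0.0, 1.0]], "pos": [275.55351234640904, -560.6167074310833, 213.40316166391324], "rot": [0.9740289015767343, 0.22642309026392565, -8.667620240676116e-05, -0.0005249531318312157]} {"K": [[391.55806853713693, 0.0, 321.70671575109856], [0.0, 391.55806853713693, 201.39251274285306], [0.0, 0.0, 1.0]], "rvec": [1.5806506255626949, 2.170063542425141, -0.6968120762383829], "tvec": [215.76431370322993, -381.9590660531442, 1063.736737759502], "pos": [275.5427502813284, -560.5738514366003, 213.35299665633653], "rot": [0.9740287803022076, 0.22642347242403718, -9.337598243538605e-05, -0.0005809985894919659]}
```

View pics/scene0.png

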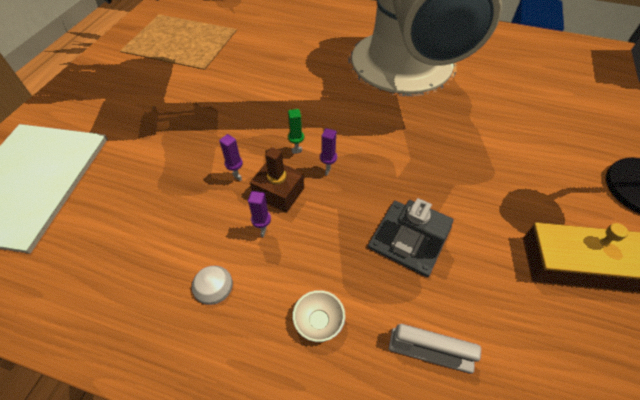

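View pics/top0.png

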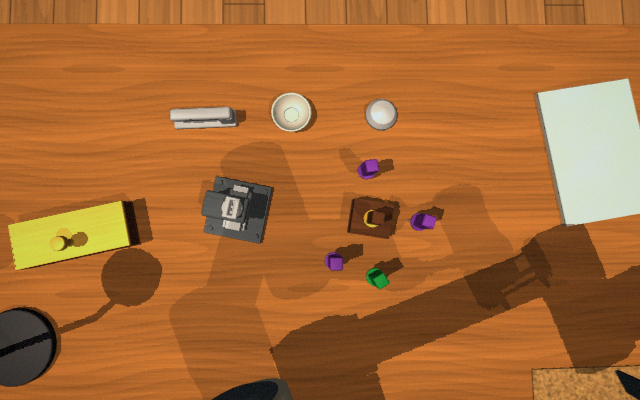

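The driver candidates in the scene view are the dark brown handle in the stand (275,165), three purple ones at (232,152), (328,147) and (260,210), and a green one at (295,125). Only the dark wooden one, in the dark stand, fits the description. The press is at (413,233) in scene and (237,208) in top. I'll check with an enlarged crop.

Run:
```python
from h import *
a=cv2.imread('pics/scene0.png');b=cv2.imread('pics/top0.png')
c=lambda im,x,y:cv2.resize(im[y:y+60,x:x+80],(400,300),interpolation=cv2.INTER_CUBIC)
o=np.vstack([np.hstack([c(a,238,145),c(b,335,187)]),np.hstack([c(a,372,192),c(b,197,177)])])
cv2.imwrite('pics/crop1.png',o)
```

```text
(no output)
```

View pics/crop1.png

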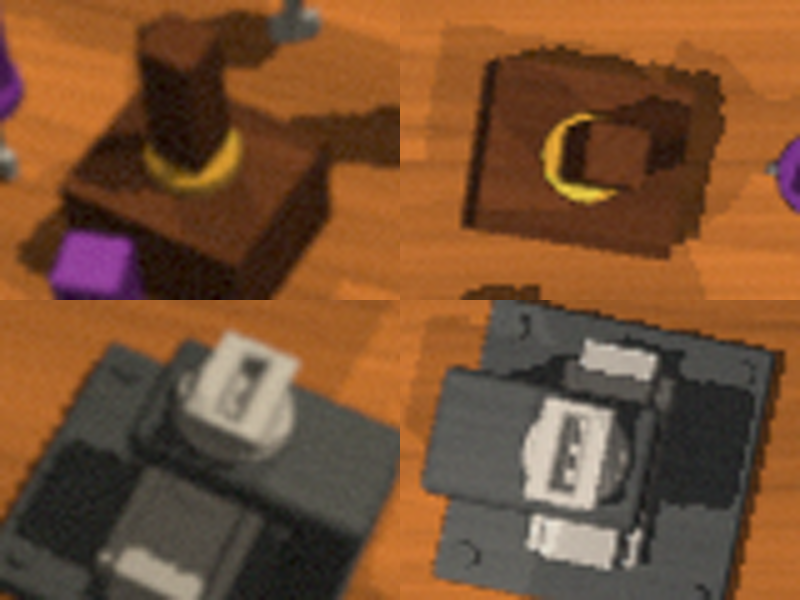

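The crop confirms it: a dark wood handle with brass collar, handle top at (274,153) in scene and (378,217) in top. The slot is at (421,209) in scene and (232,208) in top. Next I'll triangulate.

```bash
cat >> h.py <<'E'
from scipy.spatial.transform import Rotation as R
def ray(f,u,v):
    o=json.load(open(f'pics/{f}.json')); K=np.array(o['K']); d=np.linalg.solve(K,[u,v,1.])
    if 'mount' in o:
        M=np.array(o['mount']); W=R.from_quat(o['rot']).as_matrix()
        return np.array(o['pos'])+W@M[:3,3], W@M[:3,:3]@d
    A=R.from_rotvec(np.ravel(o['rvec'])).as_matrix(); return -A.T@np.ravel(o['tvec']), A.T@d
def tri(*obs):
    S=np.zeros((3,3));b=np.zeros(3)
    for f,u,v in obs:
        c,d=ray(f,u,v); d/=np.linalg.norm(d); P=np.eye(3)-np.outer(d,d); S+=P; b+=P@c
    x=np.linalg.solve(S,b)
    return x.round(1)
def onz(f,u,v,z):
    c,d=ray(f,u,v); return (c+d*(z-c[2])/d[2]).round(1)
E
python3 - <<'E'
from h import *
print('handle',tri(('scene0',274,153),('top0',378,217.6)))
print('slot',tri(('scene0',421.2,208.8),('top0',231.9,208)))
T=lambda u,v:((u-400+.5)/5-.5+335,(v+.5)/5-.5+187)
S=lambda u,v:((u+.5)/5-.5+238,(v+.5)/5-.5+145)
for p in [(497,62),(478,228),(665,258)]: print('stand top',onz('top0',*T(*p),50))
for p in [(65,190),(240,262),(328,165)]: print('stand scene',onz('scene0',*S(*p),50))
Q=lambda u,v:((u-400+.5)/5-.5+197,(v-300+.5)/5-.5+177)
for p in [(552,398),(612,408),(590,508),(527,500)]: print('head',onz('top0',*Q(*p),97))
for n,p,q in [('pR',(369,164),(260,198)),('pL',(428,216),(230,141)),('p3',(335,259),(330,134)),('g',(377,276),(295,114))]: print(n,tri(('top0',*p),('scene0',*q)), onz('top0',*p,118))
E
```

```text
handle [ 521.  -151.5  118.4]
slot [544.3 121.   95.7]
stand top [ 561.1 -118.3   50. ]
stand top [ 494.6 -109.    50. ]
stand top [ 481.2 -184.    50. ]
stand scene [ 549.2 -193.9   50. ]
stand scene [ 560.6 -117.9   50. ]
stand scene [ 506.4 -102.1   50. ]
head [566.8 127.3  97. ]
head [562.7 104.9  97. ]
head [525.3 113.2  97. ]
head [528.6 136.6  97. ]
pR [ 620.9 -137.1  117.4] [ 621.4 -139.   118. ]
pL [ 521.3 -240.7  122. ] [ 522.8 -246.3  118. ]
p3 [447.3 -69.5 121.7] [447.4 -71.7 118. ]
g [ 415.7 -147.7  121.6] [ 415.1 -147.8  118. ]
```

View pics/wrist0.png

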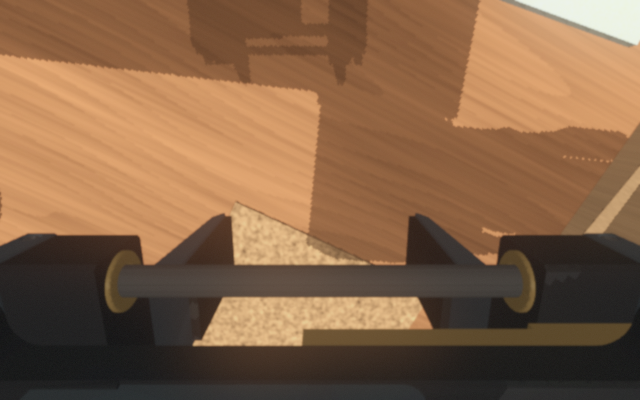

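The wrist view only shows the table and cork mat. Estimates:
- **Driver:** (521,-151), yaw about -9°.
- **Slot:** (544,121,96), yaw about -13°.
- **Look-alikes:** 90 mm or more away from the driver.

I'll move above the stand with tool x at yaw 81°.

Request:
arm_command([
  [0.389, -0.242, 0],
  [0.389, -0.242, 0],
  [0.389, -0.242, 0],
  [0.389, -0.242, 0],
  [0.389, -0.242, 0],
  [0.389, -0.242, 0],
  [0.389, -0.242, 0],
  [0.389, -0.242, 0],
], twist=[-11, -11, -11, -11, -11, -11, -11, -11], claw=[0.055, 0.055, 0.055, 0.055, 0.055, 0.055, 0.055, 0.055])

```text
time: 0.82
tool_pos: [452.6, -276.1, 213.9]
ee_rot: [0.757, 0.653, -0.0, -0.0]
contact_force: [1.4, -1.3, 0.4]
gripper_width: 0.597
grasp_force: 0.0
```

Request:
arm_command([
  [0.1, 0.043, 0],
  [0.1, 0.043, 0],
  [0.1, 0.043, 0],
  [0.1, 0.043, 0],
  [0.1, 0.043, 0],
  [0.1, 0.043, 0],
], twist=[0, 0, 0, 0, 0, 0], claw=[0.055, 0.055, 0.055, 0.055, 0.055, 0.055])

```text
time: 1.32
tool_pos: [509.6, -186.1, 213.8]
ee_rot: [0.759, 0.651, -0.0, -0.0]
contact_force: [0.7, 0.0, -0.5]
gripper_width: 0.599
grasp_force: 0.0
```

Run:
```python
from h import *
snap('wrist','w1'); s=env.read_state(); print(s['tool_pos'],s['ee_rot'],s['time'],s['joint_positions'])
```

```text
[ 509.40410811 -186.54402059  213.80900556] [ 7.59636327e-01  6.50348070e-01 -1.72756625e-04 -9.25214342e-05] 1.3667 [-4.60959908e-01  3.78137290e-01  1.54955490e+00 -2.62121616e-04
  1.21420590e+00 -3.06157181e-01]
```

View pics/w1.png

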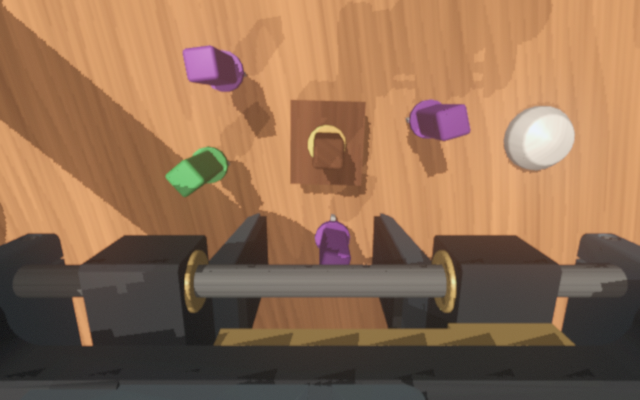

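The stand is nearly square to the tool: stand corners at (291,100), (366,101) and (291,183), handle top at about (328,151). I'll compute position from this view and the top view.

Run:
```python
from h import *
print('handle',tri(('w1',328.5,150.5),('top0',378,217.6)),tri(('w1',328.5,150.5),('top0',378,217.6),('scene0',274,153)), onz('w1',328.5,150.5,120))
for p in [(291,100),(366,101),(291,183),(364,187)]: print('stand',onz('w1',*p,50))
im=cv2.imread('pics/w1.png')[90:205,270:390]
cv2.imwrite('pics/w1c.png',cv2.resize(im,None,fx=5,fy=5,interpolation=cv2.INTER_CUBIC))
```

```text
handle [ 521.2 -147.8  143.6] [ 521.4 -151.2  118.8] [ 521.7 -150.9  120. ]
stand [ 494.5 -108.8   50. ]
stand [ 563.  -120.3   50. ]
stand [ 480.8 -186.3   50. ]
stand [ 551.3 -201.4   50. ]
```

View pics/w1c.png

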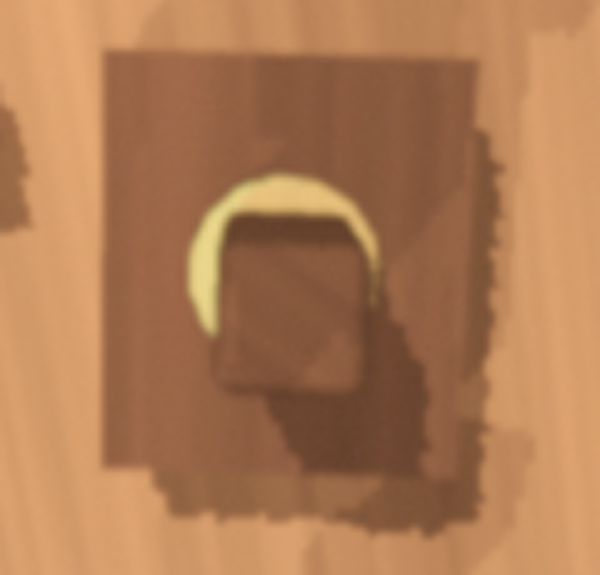

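Request:
arm_command([
  [0.035, 0.007, 0],
  [0.035, 0.007, 0],
  [0.035, 0.007, 0.03],
  [0.035, 0.007, 0.06],
  [0.035, 0.007, 0.09],
  [0.035, 0.007, 0.09],
  [0.035, 0.007, 0.09],
], twist=[0.2, 0.2, 0.2, 0.2, 0.2, 0.2, 0.2], claw=[0.055, 0.055, 0.055, 0.055, 0.055, 0.055, 0.055])

```text
time: 1.95
tool_pos: [521.1, -152.9, 123.5]
ee_rot: [0.765, 0.643, -0.001, -0.001]
contact_force: [-0.7, -2.0, 1.1]
gripper_width: 0.601
grasp_force: 0.0
```

Run:
```python
from h import *
snap('wrist','w2'); s=env.read_state(); print(s['tool_pos'],s['ee_rot'],s['time'])
o=cv2.imread('pics/w2.png')[60:300,160:480]
cv2.imwrite('pics/w2c.png',cv2.resize(o,(800,600)))
```

```text
[ 522.13967564 -153.1122358   124.76844743] [ 7.65404798e-01  6.43549135e-01 -3.94519848e-05 -6.92313694e-05] 2.0
```

View pics/w2c.png

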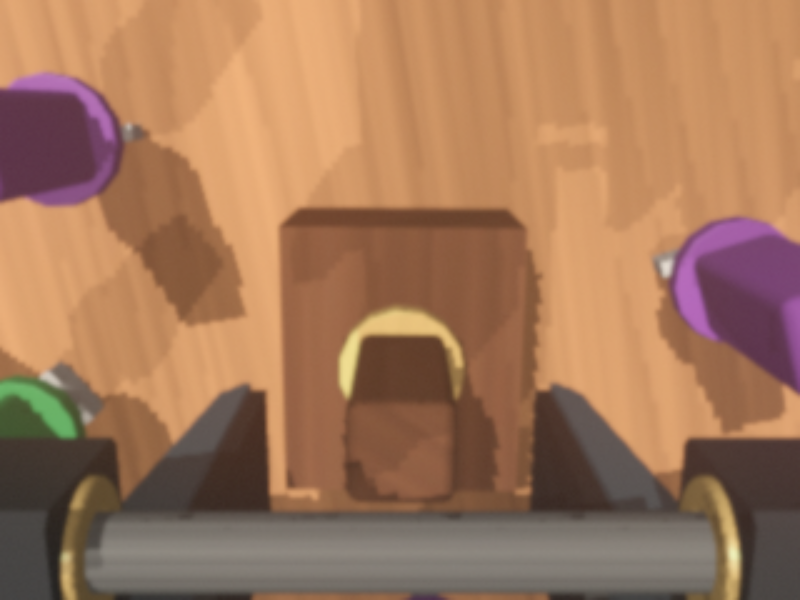

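The handle top (399,448 in the crop) is centred between the fingers and square to them. I'll go down and grip.

Request:
arm_command([
  [0, 0, 0.03],
  [0, 0, 0.05],
  [0, 0, 0.05],
  [0, 0, 0.05],
  [0, 0, 0.05],
  [0, 0, 0.05],
  [0, 0, 0.05],
  [0, 0, 0.05],
], twist=[0, 0, 0, 0, 0, 0, 0, 0], claw=[0.055, 0.055, 0.055, 0.015, 0.015, 0.015, 0.015, 0.015])

```text
time: 2.67
tool_pos: [522.6, -152.5, 74.9]
ee_rot: [0.765, 0.644, 0.0, 0.001]
contact_force: [-0.6, -0.2, 0.2]
gripper_width: 0.271
grasp_force: 0.4
```

Request:
arm_command([
  [0, 0, 0],
  [0, 0, 0],
  [0, 0, 0],
  [0, 0, 0],
], twist=[0, 0, 0, 0], claw=[0.015, 0.015, 0.015, 0.015])

```text
time: 3.0
tool_pos: [522.6, -152.5, 74.8]
ee_rot: [0.765, 0.644, 0.0, 0.001]
contact_force: [-1.6, -0.8, 10.8]
gripper_width: 0.264
grasp_force: 30.0
```

Request:
arm_command([
  [0, 0, -0.02],
  [0, 0, -0.05],
  [0, 0, -0.08],
  [0, 0, -0.11],
  [0, 0, -0.14],
  [0, 0, -0.14],
  [0, 0, -0.14],
], twist=[0, 0, 0, 0, 0, 0, 0], claw=[0.015, 0.015, 0.015, 0.015, 0.015, 0.015, 0.015])

```text
time: 3.58
tool_pos: [522.9, -152.6, 215.5]
ee_rot: [0.765, 0.644, 0.001, 0.002]
contact_force: [-0.2, -0.1, -1.8]
gripper_width: 0.263
grasp_force: 30.0
```

Run:
```python
from h import *
s=env.read_state(); print(s)
```

```text
{'time': 3.5833, 'joint_positions': array([-3.93574174e-01,  3.77566075e-01,  1.54511126e+00,  2.54119059e-05,
        1.21550676e+00, -2.22144002e-01]), 'qd': array([-0.00169519,  0.03854867,  0.04671525,  0.00192173, -0.02382562,
       -0.00052782]), 'joint_efforts': array([ 7.03040790e-02, -8.01061249e+01, -3.92086172e+01,  7.07270997e-02,
        6.98139612e-01,  1.03457372e-03]), 'tool_pos': array([ 522.89225051, -152.58225403,  215.53954034]), 'ee_rot': array([0.76504804, 0.64397096, 0.00079386, 0.00150814]), 'contact_force': array([-0.19706486, -0.07213621, -1.81943367]), 'wrist_torque': array([-0.02364975, -0.09815075,  0.07712929]), 'grasp_force': 29.999147057533264, 'gripper_width': 0.2629054909161784}
```

Request:
arm_command([
  [0.04, -0.005, 0],
  [0.08, -0.01, 0],
  [0.12, -0.015, 0],
  [0.16, -0.02, 0],
  [0.2, -0.025, 0],
  [0.213, -0.026, 0],
  [0.213, -0.026, 0],
  [0.213, -0.026, 0],
], twist=[0.6, 0.6, 0.6, 0.6, 0.6, 0.6, 0.6, 0.6], claw=[0.015, 0.015, 0.015, 0.015, 0.015, 0.015, 0.015, 0.015])

```text
time: 4.25
tool_pos: [532.2, 62.6, 212.8]
ee_rot: [0.781, 0.624, -0.001, -0.001]
contact_force: [0.1, -1.0, -2.6]
gripper_width: 0.262
grasp_force: 30.0
```

Request:
arm_command([
  [0, 0, 0],
  [0, 0, 0],
], twist=[0, 0], claw=[0.015, 0.015])

```text
time: 4.42
tool_pos: [532.7, 61.0, 213.4]
ee_rot: [0.782, 0.623, -0.0, -0.0]
contact_force: [-0.4, -0.1, -1.8]
gripper_width: 0.264
grasp_force: 30.0
```

Run:
```python
from h import *
snap('wrist','w3'); s=env.read_state(); print(s['tool_pos'],s['ee_rot'],s['time'])
o=cv2.imread('pics/w3.png')[70:250,210:450]
cv2.imwrite('pics/w3c.png',cv2.resize(o,(800,600),interpolation=cv2.INTER_CUBIC))
```

```text
[532.78833584  60.92361272 213.59704152] [ 7.82116306e-01  6.23132415e-01 -2.56928142e-04 -1.08008112e-04] 4.4667
```

View pics/w3c.png

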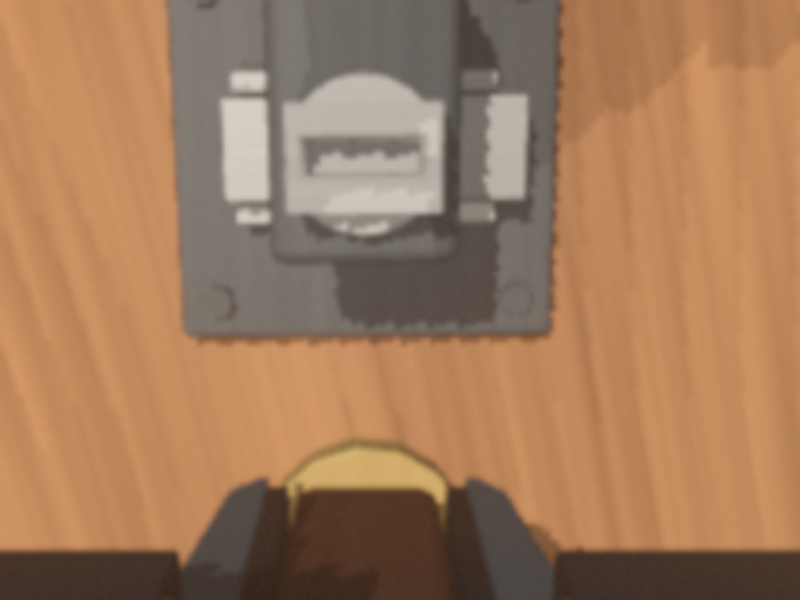

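The slot is at crop (364,156), full image (318.9,116.5), square to the tool. The driver's tip is hidden, but the collar's front edge at crop (368,441) gives the driver's offset in the grip.

Run:
```python
from h import *
P=lambda u,v:((u+.5)/3.3333-.5+210,(v+.5)/3.3333-.5+70)
o=json.load(open('pics/w3.json'));pos=np.array(o['pos']);W=R.from_quat(o['rot']).as_matrix()
s=onz('w3',*P(364,156.5),97); print('slot',s,tri(('w3',*P(364,156.5)),('top0',231.9,208),('scene0',421.2,208.8)),'tool',(W.T@(s-pos)).round(1))
for p in [(283,101),(444,101),(444,213),(285,213)]: print('head',onz('w3',*P(*p),97), end=' ')
print()
for p in [(368,441),(287,487),(449,487)]: print('collar tool',(W.T@(onz('w3',*P(*p),pos[2]-16.8)-pos)).round(1))
a=R.from_quat(o['rot']).as_matrix()[:,0]; print(np.degrees(np.arctan2(a[1],a[0])))
```

```text
slot [545.5 120.5  97. ] [544.9 120.8  96.5] tool [ 61.   -0.7 116.4]
head [529.6 137.4  97. ] head [567.  128.8  97. ] head [561.5 103.   97. ] head [523.7 111.6  97. ] 
collar tool [18.1  0.2 16.8]
collar tool [ 10.1 -13.5  16.8]
collar tool [10.  14.  16.8]
77.10597585949789
```

Request:
arm_command([
  [0.03, -0.001, 0],
  [0.061, -0.001, 0],
  [0.061, -0.001, 0.02],
  [0.061, -0.001, 0.035],
  [0.061, -0.001, 0.035],
  [0.061, -0.001, 0.035],
], twist=[0, 0, 0, 0, 0, 0], claw=[0.015, 0.015, 0.015, 0.015, 0.015, 0.015])

```text
time: 4.97
tool_pos: [545.1, 121.0, 178.6]
ee_rot: [0.782, 0.623, -0.001, -0.0]
contact_force: [0.1, -0.1, -1.6]
gripper_width: 0.259
grasp_force: 30.0
```

Request:
arm_command([
  [0, 0, 0.005],
  [0, 0, 0.008],
  [0, 0, 0.011],
  [0, 0, 0.013],
  [0, 0, 0.013],
  [0, 0, 0.013],
], twist=[0, 0, 0, 0, 0, 0], claw=[0.015, 0.015, 0.015, 0.015, 0.015, 0.015])

```text
time: 5.47
tool_pos: [545.5, 121.6, 166.0]
ee_rot: [0.782, 0.624, -0.0, 0.0]
contact_force: [-0.2, -0.4, -1.4]
gripper_width: 0.258
grasp_force: 30.0
```

Run:
```python
from h import *
s=env.read_state(); print({k:s[k] for k in ('time','tool_pos','ee_rot','contact_force','wrist_torque')})
```

```text
{'time': 5.4667, 'tool_pos': array([545.45804619, 121.64477972, 165.98553173]), 'ee_rot': array([ 7.81688255e-01,  6.23669362e-01, -2.46636459e-07,  9.12259355e-07]), 'contact_force': array([-0.22969952, -0.35752315, -1.39000367]), 'wrist_torque': array([ 0.00708718, -0.10233213,  0.03736326])}
```

Request:
arm_command([
  [-0.001, 0, 0.002],
  [-0.001, 0, 0.004],
  [-0.001, 0, 0.006],
  [-0.001, 0, 0.007],
  [-0.001, 0, 0.007],
  [-0.001, 0, 0.007],
], twist=[0, 0, 0, 0, 0, 0], claw=[0.015, 0.015, 0.015, 0.015, 0.015, 0.015])

```text
time: 5.97
tool_pos: [545.2, 120.7, 158.8]
ee_rot: [0.782, 0.624, -0.0, -0.0]
contact_force: [0.1, 0.3, -1.3]
gripper_width: 0.264
grasp_force: 30.0
```

```bash
cat > t.py <<'E'
from h import *
s=env.read_state(); print(s['time'],s['tool_pos'].round(2),s['contact_force'].round(2),s['wrist_torque'].round(4),'yaw',round(2*np.degrees(np.arctan2(s['ee_rot'][1],s['ee_rot'][0])),2),s['joint_efforts'][5].round(4))
E
python3 t.py
```

```text
5.9667 [545.18 120.72 158.84] [ 0.09  0.26 -1.28] [-0.017  -0.0066  0.0301] yaw 77.17 -0.0
```

The blade is down in the slot with no vertical contact (tip about 8 mm below the mouth). Now I'll turn clockwise in steps while watching the torque.

Request:
arm_command([
  [0, 0, 0],
  [0, 0, 0],
  [0, 0, 0],
  [0, 0, 0],
], twist=[1, 2, 2, 2], claw=[0.015, 0.015, 0.015, 0.015])

```text
time: 6.3
tool_pos: [545.4, 120.8, 159.0]
ee_rot: [0.832, 0.554, 0.0, 0.0]
contact_force: [0.2, 1.7, -2.4]
gripper_width: 0.262
grasp_force: 30.0
```

```bash
python3 t.py
```

```text
6.3 [545.37 120.83 159.02] [ 0.24  1.65 -2.41] [ 0.3865 -0.2451  0.0236] yaw 67.33 1.2365
```

Request:
arm_command([
  [0, 0, 0],
  [0, 0, 0],
  [0, 0, 0],
], twist=[1, 1, 1], claw=[0.015, 0.015, 0.015])

```text
time: 6.55
tool_pos: [545.3, 120.7, 159.0]
ee_rot: [0.855, 0.518, 0.0, 0.0]
contact_force: [-0.2, 1.8, -1.2]
gripper_width: 0.263
grasp_force: 30.0
```

```bash
python3 t.py
```

```text
6.55 [545.31 120.72 158.98] [-0.25  1.8  -1.22] [ 0.3725 -0.2605  0.0247] yaw 62.41 1.019
```

Request:
arm_command([
  [0, 0, 0],
  [0, 0, 0],
  [0, 0, 0],
], twist=[1, 1, 1], claw=[0.015, 0.015, 0.015])

```text
time: 6.8
tool_pos: [545.3, 120.7, 159.0]
ee_rot: [0.877, 0.48, 0.0, 0.0]
contact_force: [1.3, 1.7, -1.9]
gripper_width: 0.26
grasp_force: 30.0
```

```bash
python3 t.py
```

```text
6.8 [545.29 120.7  158.97] [ 1.35  1.73 -1.86] [ 0.4387 -0.3746  0.0369] yaw 57.44 1.0055
```

```bash
cat > m.py <<'E'
from h import *
M=[];F=[]
for i in range(5):
    env.snapshot('wrist'); s=env.read_state(); M.append(s['wrist_torque']); F.append(s['contact_force'])
M=np.array(M); print(round(s['time'],2),'Mz',M[:,2].round(4),'mean',M[:,2].mean().round(4),'Mxy',M.mean(0)[:2].round(2),'F',np.mean(F,0).round(1),'yaw',round(2*np.degrees(np.arctan2(s['ee_rot'][1],s['ee_rot'][0])),2),s['joint_efforts'][5].round(3),s['tool_pos'].round(1))
E
python3 m.py
```

```text
7.05 Mz [-0.0009 -0.0331 -0.0095  0.0104 -0.0394] mean -0.0145 Mxy [ 0.45 -0.37] F [ 1.2  1.9 -1.3] yaw 57.27 -0.068 [545.3 120.7 159. ]
```

Request:
arm_command([
  [0, 0, 0],
  [0, 0, 0],
  [0, 0, 0],
], twist=[1, 1, 1], claw=[0.015, 0.015, 0.015])

```text
time: 7.3
tool_pos: [545.2, 120.6, 158.9]
ee_rot: [0.898, 0.441, -0.0, 0.0]
contact_force: [1.2, 1.7, -0.8]
gripper_width: 0.258
grasp_force: 30.0
```

```bash
python3 m.py
```

```text
7.55 Mz [0.0261 0.0122 0.0125 0.0315 0.0046] mean 0.0174 Mxy [ 0.39 -0.39] F [ 1.8  1.7 -0.5] yaw 52.25 -0.045 [545.2 120.7 158.9]
```

Request:
arm_command([
  [0, 0, 0],
  [0, 0, 0],
  [0, 0, 0],
], twist=[1, 1, 1], claw=[0.015, 0.015, 0.015])

```text
time: 7.8
tool_pos: [545.2, 120.7, 158.9]
ee_rot: [0.916, 0.401, -0.0, 0.0]
contact_force: [2.6, 1.8, -0.6]
gripper_width: 0.26
grasp_force: 30.0
```

```bash
python3 m.py
```

```text
8.05 Mz [-0.0048 -0.0008  0.0349  0.0093  0.0169] mean 0.0111 Mxy [ 0.38 -0.41] F [ 1.4  2.  -0.6] yaw 47.25 -0.041 [545.2 120.7 158.9]
```

```bash
sed -i "s/range(5)/range(6)/; s/M=\[\];F=\[\]/M=[];F=[];J=[]/; s/M.append/J.append(s['joint_efforts'][5]); M.append/; s/s\['joint_efforts'\]\[5\].round(3),s\['tool/'J',np.round(J,3),s['tool/" m.py; grep -c "J.append" m.py
```

```text
1
```

Request:
arm_command([
  [0, 0, 0],
  [0, 0, 0],
  [0, 0, 0],
], twist=[1, 1, 1], claw=[0.015, 0.015, 0.015])

```text
time: 8.3
tool_pos: [545.2, 120.7, 158.9]
ee_rot: [0.933, 0.361, -0.0, 0.0]
contact_force: [2.3, 2.4, -0.9]
gripper_width: 0.259
grasp_force: 30.0
```

```bash
python3 m.py
```

```text
8.6 Mz [ 0.0066  0.0322  0.0527 -0.0062  0.0188  0.0322] mean 0.0227 Mxy [ 0.37 -0.45] F [ 1.7  1.4 -0.7] yaw 42.23 J [ 0.366  0.08  -0.018 -0.042 -0.04  -0.03 ] [545.2 120.7 158.9]
```

Request:
arm_command([
  [0, 0, 0],
  [0, 0, 0],
  [0, 0, 0],
], twist=[1, 1, 1], claw=[0.015, 0.015, 0.015])

```text
time: 8.85
tool_pos: [545.3, 120.8, 159.0]
ee_rot: [0.947, 0.32, 0.0, -0.0]
contact_force: [3.0, 2.1, -1.0]
gripper_width: 0.259
grasp_force: 30.0
```

```bash
python3 m.py
```

```text
9.15 Mz [0.0802 0.0613 0.0522 0.0581 0.0318 0.0271] mean 0.0518 Mxy [ 0.57 -0.83] F [ 3.   2.2 -1.3] yaw 37.23 J [ 0.385  0.099  0.001 -0.023 -0.02  -0.01 ] [545.3 120.7 159. ]
```

Joint 6 effort is a clean torque signal: flat until yaw 42°, then +0.019 N m at 37°, so contact has begun. One more step will give the slope.

Request:
arm_command([
  [0, 0, 0],
  [0, 0, 0],
  [0, 0, 0],
], twist=[1, 1, 1], claw=[0.015, 0.015, 0.015])

```text
time: 9.4
tool_pos: [545.3, 120.7, 159.0]
ee_rot: [0.961, 0.278, 0.0, 0.0]
contact_force: [2.9, 2.2, 0.1]
gripper_width: 0.264
grasp_force: 30.0
```

```bash
python3 m.py
```

```text
9.7 Mz [0.0528 0.1099 0.0069 0.0304 0.0108 0.039 ] mean 0.0416 Mxy [ 0.53 -0.96] F [ 3.6  2.3 -0.3] yaw 32.22 J [ 0.39   0.11   0.013 -0.013 -0.012 -0.003] [545.3 120.7 158.9]
```

Request:
arm_command([
  [0, 0, 0],
  [0, 0, 0],
  [0, 0, 0],
], twist=[1, 1, 1], claw=[0.015, 0.015, 0.015])

```text
time: 9.95
tool_pos: [545.3, 120.7, 159.0]
ee_rot: [0.972, 0.236, 0.0, 0.0]
contact_force: [3.6, 1.7, -1.6]
gripper_width: 0.262
grasp_force: 30.0
```

```bash
python3 m.py
```

```text
10.25 Mz [ 0.0034  0.0514  0.0109  0.0114  0.0742 -0.0006] mean 0.0251 Mxy [ 0.47 -1.08] F [ 4.4  1.8 -0.3] yaw 27.23 J [ 0.395  0.11   0.012 -0.013 -0.011 -0.001] [545.3 120.7 159. ]
```

Torque isn't growing steadily, and a side force of about 4.7 N has built up, so the blade bears on one edge. I'll relieve it with a 1 mm shift and measure again.

Request:
arm_command([
  [0.001, 0, 0],
  [0.001, 0, 0],
  [0.001, 0, 0],
], twist=[0, 0, 0], claw=[0.015, 0.015, 0.015])

```text
time: 10.5
tool_pos: [545.6, 121.1, 158.7]
ee_rot: [0.972, 0.235, -0.001, -0.0]
contact_force: [0.7, 0.2, -1.7]
gripper_width: 0.262
grasp_force: 30.0
```

```bash
python3 m.py
```

```text
10.8 Mz [ 0.0577  0.0198 -0.0029  0.0028  0.005  -0.0195] mean 0.0105 Mxy [ 0.06 -0.07] F [ 0.1  0.5 -1.7] yaw 27.18 J [0.006 0.006 0.006 0.007 0.008 0.009] [545.7 121.1 158.7]
```

Request:
arm_command([
  [0, 0, 0],
  [0, 0, 0],
  [0, 0, 0],
], twist=[0.5, 0.5, 0.5], claw=[0.015, 0.015, 0.015])

```text
time: 11.05
tool_pos: [545.7, 121.1, 158.7]
ee_rot: [0.977, 0.214, -0.0, -0.0]
contact_force: [-1.0, -0.4, -2.6]
gripper_width: 0.265
grasp_force: 30.0
```

```bash
python3 m.py
```

```text
11.35 Mz [0.0356 0.0243 0.0404 0.0474 0.0842 0.042 ] mean 0.0457 Mxy [-0.09  0.39] F [-1.4 -0.1 -3.3] yaw 24.7 J [0.228 0.085 0.036 0.024 0.025 0.029] [545.8 121.1 158.8]
```

Request:
arm_command([
  [0, 0, 0],
  [0, 0, 0],
  [0, 0, 0],
], twist=[1, 1, 1], claw=[0.015, 0.015, 0.015])

```text
time: 11.6
tool_pos: [545.9, 121.1, 158.8]
ee_rot: [0.985, 0.172, -0.0, -0.0]
contact_force: [-1.6, -0.7, -3.2]
gripper_width: 0.261
grasp_force: 30.0
```

```bash
python3 m.py
```

```text
11.9 Mz [0.0764 0.0315 0.0613 0.0737 0.0474 0.0919] mean 0.0637 Mxy [-0.16  0.7 ] F [-2.6 -0.3 -3.3] yaw 19.73 J [ 0.391  0.106  0.007 -0.017 -0.015 -0.005] [545.9 121.2 158.8]
```

Request:
arm_command([
  [0, 0, 0],
  [0, 0, 0],
  [0, 0, 0],
], twist=[1, 1, 1], claw=[0.015, 0.015, 0.015])

```text
time: 12.15
tool_pos: [546.0, 121.1, 158.9]
ee_rot: [0.992, 0.129, -0.0, 0.0]
contact_force: [-3.4, -0.8, -3.9]
gripper_width: 0.262
grasp_force: 30.0
```

```bash
python3 m.py
```

```text
12.45 Mz [0.0232 0.0702 0.0901 0.0724 0.0414 0.0371] mean 0.0557 Mxy [-0.21  0.94] F [-3.4 -1.  -4.2] yaw 14.73 J [ 0.402  0.118  0.021 -0.002  0.001  0.012] [546.  121.1 158.8]
```

Request:
arm_command([
  [0, 0, 0],
  [0, 0, 0],
  [0, 0, 0],
], twist=[1, 1, 1], claw=[0.015, 0.015, 0.015])

```text
time: 12.7
tool_pos: [546.0, 121.2, 158.8]
ee_rot: [0.996, 0.086, -0.0, 0.0]
contact_force: [-3.9, -1.3, -4.0]
gripper_width: 0.262
grasp_force: 30.0
```

```bash
python3 m.py
python3 - <<'E'
from h import *
snap('scene','s2'); o=cv2.imread('pics/s2.png')[160:280,360:520]
cv2.imwrite('pics/s2c.png',cv2.resize(o,(800,600),interpolation=cv2.INTER_CUBIC))
E
```

```text
13.0 Mz [0.0963 0.0887 0.1138 0.0897 0.0742 0.0662] mean 0.0881 Mxy [-0.3   1.15] F [-4.6 -1.2 -4.3] yaw 9.73 J [0.42  0.136 0.04  0.017 0.02  0.03 ] [546.  121.2 158.9]
```

View pics/s2c.png

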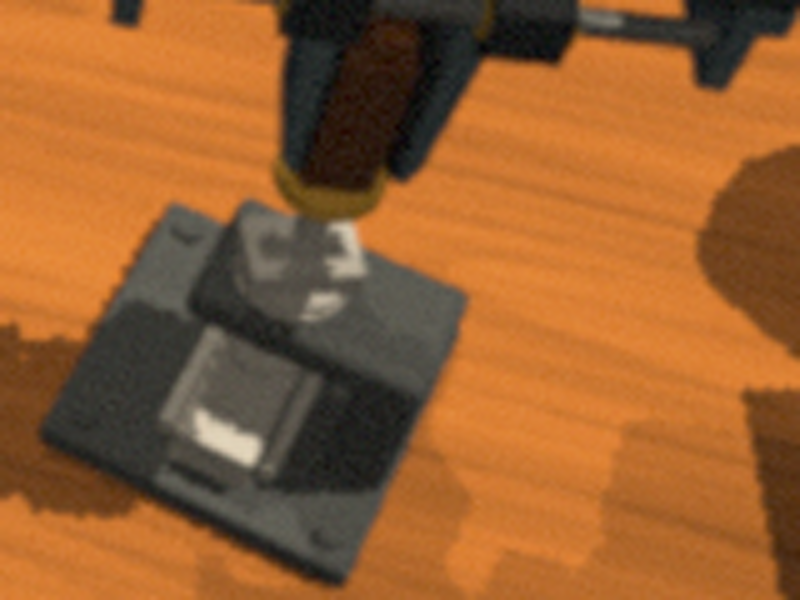

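The head has turned with the driver, blade still in the slot at crop (300,235). The torque suggests about 5–9 N, but the off-centre bearing blurred where contact began. With plenty of time left, I'll recentre by 0.4 mm, back off 45°, and come forward again for a clean curve.

Request:
arm_command([
  [-0.0004, 0, 0],
  [-0.0004, 0, 0],
  [-0.0004, 0, 0],
  [-0.0004, 0, 0],
  [-0.0004, 0, 0],
  [-0.0004, 0, 0],
  [-0.0004, 0, 0],
  [-0.0004, 0, 0],
], twist=[-1, -2.5, -4, -5.5, -7, -9, -9, -9], claw=[0.015, 0.015, 0.015, 0.015, 0.015, 0.015, 0.015, 0.015])

```text
time: 13.72
tool_pos: [546.3, 121.1, 159.3]
ee_rot: [0.887, 0.461, 0.001, 0.0]
contact_force: [-1.5, -0.8, -2.4]
gripper_width: 0.259
grasp_force: 30.0
```

```bash
python3 m.py
```

```text
14.02 Mz [ 0.0279  0.0156  0.0016 -0.0155  0.0268 -0.0634] mean -0.0012 Mxy [-0.25  0.3 ] F [-1.1 -0.8 -1.2] yaw 54.58 J [-2.086 -0.822 -0.249 -0.03   0.041  0.056] [546.2 121.2 159.1]
```

Request:
arm_command([
  [0, 0, 0],
  [0, 0, 0],
  [0, 0, 0],
  [0, 0, 0],
], twist=[1, 2, 2, 2], claw=[0.015, 0.015, 0.015, 0.015])

```text
time: 14.35
tool_pos: [546.1, 121.2, 159.0]
ee_rot: [0.925, 0.381, 0.0, 0.0]
contact_force: [0.2, 0.1, -1.3]
gripper_width: 0.259
grasp_force: 30.0
```

Request:
arm_command([
  [0, 0, 0],
  [0, 0, 0],
  [0, 0, 0],
], twist=[1, 1, 1], claw=[0.015, 0.015, 0.015])

```text
time: 14.6
tool_pos: [545.8, 121.1, 158.9]
ee_rot: [0.94, 0.341, 0.0, 0.0]
contact_force: [-1.0, 0.4, -1.2]
gripper_width: 0.264
grasp_force: 30.0
```

```bash
python3 m.py
```

```text
14.9 Mz [-0.0374 -0.0412 -0.0228  0.0103  0.029   0.0435] mean -0.0031 Mxy [-0.14  0.11] F [-0.3 -0.5 -1.4] yaw 39.74 J [ 0.305  0.025 -0.066 -0.083 -0.075 -0.06 ] [545.8 121.1 158.9]
```

Request:
arm_command([
  [0, 0, 0],
  [0, 0, 0],
  [0, 0, 0],
], twist=[1, 1, 1], claw=[0.015, 0.015, 0.015])

```text
time: 15.15
tool_pos: [545.8, 121.1, 158.9]
ee_rot: [0.954, 0.299, 0.0, -0.0]
contact_force: [0.1, -0.6, -2.6]
gripper_width: 0.257
grasp_force: 30.0
```

```bash
python3 m.py
```

```text
15.45 Mz [-0.0385 -0.0058  0.0655 -0.0261 -0.0227 -0.0484] mean -0.0127 Mxy [-0.06  0.  ] F [ 0.  -0.4 -1.7] yaw 34.73 J [ 0.347  0.061 -0.037 -0.062 -0.06  -0.05 ] [545.8 121.1 158.9]
```

Request:
arm_command([
  [0, 0, 0],
  [0, 0, 0],
  [0, 0, 0],
], twist=[1, 1, 1], claw=[0.015, 0.015, 0.015])

```text
time: 15.7
tool_pos: [545.7, 121.1, 158.9]
ee_rot: [0.966, 0.257, -0.0, 0.0]
contact_force: [-0.8, -0.5, -1.7]
gripper_width: 0.262
grasp_force: 30.0
```

```bash
python3 m.py
```

```text
16.0 Mz [-0.017   0.031  -0.0127  0.0027  0.0561 -0.0301] mean 0.005 Mxy [-0.12  0.09] F [-0.1 -0.2 -1.1] yaw 29.72 J [ 0.353  0.067 -0.031 -0.055 -0.053 -0.043] [545.7 121.1 158.9]
```

Request:
arm_command([
  [0, 0, 0],
  [0, 0, 0],
  [0, 0, 0],
], twist=[1, 1, 1], claw=[0.015, 0.015, 0.015])

```text
time: 16.25
tool_pos: [545.7, 121.1, 158.9]
ee_rot: [0.977, 0.215, -0.0, 0.0]
contact_force: [-0.4, -0.9, -1.7]
gripper_width: 0.26
grasp_force: 30.0
```

```bash
python3 m.py
```

```text
16.55 Mz [ 0.0018  0.006  -0.0181 -0.0167  0.0104  0.0017] mean -0.0025 Mxy [-0.2   0.08] F [-0.2 -0.8 -0.8] yaw 24.72 J [ 0.366  0.081 -0.016 -0.04  -0.038 -0.027] [545.7 121.1 158.9]
```

Request:
arm_command([
  [0, 0, 0],
  [0, 0, 0],
  [0, 0, 0],
], twist=[1, 1, 1], claw=[0.015, 0.015, 0.015])

```text
time: 16.8
tool_pos: [545.7, 121.1, 158.9]
ee_rot: [0.985, 0.172, 0.0, 0.0]
contact_force: [-1.3, -0.9, -0.0]
gripper_width: 0.261
grasp_force: 30.0
```

```bash
python3 m.py
```

```text
17.1 Mz [ 0.0456  0.016   0.0397  0.0452  0.0133 -0.0183] mean 0.0236 Mxy [-0.25  0.11] F [-0.7 -1.2 -1.2] yaw 19.73 J [ 0.383  0.098  0.001 -0.022 -0.019 -0.009] [545.7 121.1 158.9]
```

Request:
arm_command([
  [0, 0, 0],
  [0, 0, 0],
  [0, 0, 0],
], twist=[1, 1, 1], claw=[0.015, 0.015, 0.015])

```text
time: 17.35
tool_pos: [545.7, 121.1, 158.9]
ee_rot: [0.992, 0.129, 0.0, 0.0]
contact_force: [-0.8, -0.8, -0.4]
gripper_width: 0.26
grasp_force: 30.0
```

```bash
python3 m.py
```

```text
17.65 Mz [ 0.0293  0.0933  0.0322  0.0595 -0.0182  0.0305] mean 0.0378 Mxy [-0.35  0.08] F [-0.4 -1.5 -0.7] yaw 14.73 J [ 0.402  0.118  0.021 -0.002  0.001  0.012] [545.7 121.1 158.9]
```

This pass gives a clean curve: about +0.018 N m per 5° from roughly yaw 25–31° onward, so the load at yaw 14.7° is about 5–9 N. I'll add 1.5°, check, ease back 5° within the blade's play and lift out.

Request:
arm_command([
  [0, 0, 0],
  [0, 0, 0],
  [0, 0, 0],
  [0, 0, 0],
  [0, 0, 0],
], twist=[0.3, 0.3, 0.3, -0.6, -0.6], claw=[0.015, 0.015, 0.015, 0.015, 0.015])

```text
time: 18.07
tool_pos: [545.7, 121.2, 158.9]
ee_rot: [0.988, 0.156, 0.0, -0.0]
contact_force: [-0.3, 0.3, -1.8]
gripper_width: 0.262
grasp_force: 30.0
```

```bash
python3 m.py
```

```text
18.37 Mz [ 0.0205  0.0209  0.0078 -0.0305  0.015  -0.0124] mean 0.0035 Mxy [ 0.03 -0.02] F [-0.1  0.  -1.7] yaw 17.61 J [-1.718 -0.716 -0.233 -0.042  0.023  0.04 ] [545.7 121.1 158.9]
```

Request:
arm_command([
  [0, 0, -0.004],
  [0, 0, -0.01],
  [0, 0, -0.02],
  [0, 0, -0.04],
  [0, 0, -0.06],
  [0, 0, -0.06],
  [0, 0, -0.06],
], twist=[0, 0, 0, 0, 0, 0, 0], claw=[0.015, 0.015, 0.015, 0.015, 0.015, 0.015, 0.015])

```text
time: 18.95
tool_pos: [546.5, 121.2, 220.6]
ee_rot: [0.988, 0.154, 0.001, 0.0]
contact_force: [0.2, -0.2, -2.4]
gripper_width: 0.262
grasp_force: 30.0
```

```bash
python3 m.py
```

```text
19.25 Mz [ 0.0286  0.0094  0.0022 -0.0145  0.0037 -0.0553] mean -0.0043 Mxy [0.02 0.01] F [ 0.3  0.5 -1.6] yaw 17.67 J [0.004 0.004 0.003 0.003 0.002 0.001] [545.4 121.1 218.3]
```

To calibrate, I'll make the same 5° steps in free air so the joint-effort readings get an absolute zero.

Request:
arm_command([
  [0, 0, 0],
  [0, 0, 0],
  [0, 0, 0],
], twist=[1, 1, 1], claw=[0.015, 0.015, 0.015])

```text
time: 19.5
tool_pos: [545.6, 121.1, 218.6]
ee_rot: [0.994, 0.111, -0.0, -0.0]
contact_force: [-0.4, 0.3, -2.7]
gripper_width: 0.262
grasp_force: 30.0
```

```bash
python3 m.py
```

```text
19.8 Mz [0.0143 0.0143 0.0135 0.0094 0.0022 0.0126] mean 0.0111 Mxy [0.01 0.02] F [-0.3 -0.3 -1.6] yaw 12.72 J [ 0.363  0.074 -0.027 -0.055 -0.055 -0.047] [545.7 121.1 218.9]
```

Request:
arm_command([
  [0, 0, 0],
  [0, 0, 0],
  [0, 0, 0],
], twist=[1, 1, 1], claw=[0.015, 0.015, 0.015])

```text
time: 20.05
tool_pos: [545.7, 121.1, 218.9]
ee_rot: [0.998, 0.068, 0.0, -0.0]
contact_force: [-0.9, 0.8, -1.8]
gripper_width: 0.262
grasp_force: 30.0
```

```bash
python3 m.py
```

```text
20.35 Mz [ 0.0012  0.0041  0.0055 -0.0198 -0.0304  0.0098] mean -0.0049 Mxy [0.04 0.04] F [-0.2  0.2 -1.5] yaw 7.73 J [ 0.35   0.062 -0.037 -0.062 -0.06  -0.051] [545.7 121.1 218.9]
```

The air steps show that zero torque is J=-0.051, so at yaw 14.7° the screw torque was about 0.06 N m, or 3.5–9 N. That's too close to the low end, so I'll reinsert and turn to about yaw 9.7°, in the middle of the band.

Request:
arm_command([
  [0, 0, 0],
  [0, 0, 0],
  [0, 0, 0.02],
  [0, 0, 0.04],
  [0, 0, 0.048],
  [0, 0, 0.054],
  [0, 0, 0.06],
  [0, 0, 0.06],
], twist=[-1.4, -2.4, -2.4, -2.4, -2.4, -2.4, -2.4, -2.4], claw=[0.015, 0.015, 0.015, 0.015, 0.015, 0.015, 0.015, 0.015])

```text
time: 21.02
tool_pos: [545.6, 121.1, 158.4]
ee_rot: [0.985, 0.171, -0.0, -0.0]
contact_force: [-0.7, -1.0, -2.1]
gripper_width: 0.263
grasp_force: 30.0
```

```bash
python3 m.py
```

```text
21.32 Mz [ 0.0614  0.0068 -0.0617  0.0094  0.004   0.0243] mean 0.0074 Mxy [-0.01  0.04] F [-0.2 -0.1 -1.6] yaw 19.67 J [-0.005 -0.004 -0.003 -0.002 -0.001 -0.001] [546.  121.1 159.5]
```

Request:
arm_command([
  [0, 0, 0],
  [0, 0, 0],
  [0, 0, 0],
], twist=[1, 1, 1], claw=[0.015, 0.015, 0.015])

```text
time: 21.57
tool_pos: [545.8, 121.1, 159.2]
ee_rot: [0.992, 0.129, 0.0, 0.0]
contact_force: [-1.0, -1.1, 0.3]
gripper_width: 0.263
grasp_force: 30.0
```

```bash
python3 m.py
```

```text
21.87 Mz [0.0334 0.0823 0.0647 0.09   0.0148 0.033 ] mean 0.053 Mxy [-0.08  0.24] F [-0.9 -0.4 -0.2] yaw 14.72 J [ 0.39   0.103  0.003 -0.022 -0.021 -0.012] [545.8 121.1 159. ]
```

Request:
arm_command([
  [0, 0, 0],
  [0, 0, 0],
  [0, 0, 0],
], twist=[1, 1, 1], claw=[0.015, 0.015, 0.015])

```text
time: 22.12
tool_pos: [545.8, 121.1, 159.0]
ee_rot: [0.996, 0.085, 0.0, 0.0]
contact_force: [-1.8, -0.6, 1.3]
gripper_width: 0.263
grasp_force: 30.0
```

```bash
python3 m.py
```

```text
22.42 Mz [0.1002 0.0559 0.0738 0.0919 0.0951 0.1026] mean 0.0866 Mxy [-0.16  0.26] F [-1.  -1.3  1.2] yaw 9.73 J [0.423 0.139 0.042 0.019 0.022 0.033] [545.8 121.1 159. ]
```

At yaw 9.7° both signals give about 0.085 N m, matching the first pass, so roughly 7–8 N. I'll ease off and lift out.

Request:
arm_command([
  [0, 0, 0],
  [0, 0, -0.003],
  [0, 0, -0.01],
  [0, 0, -0.025],
  [0, 0, -0.045],
  [0, 0, -0.065],
  [0, 0, -0.065],
  [0, 0, -0.065],
], twist=[-1, -1, -1, -1, -1, -1, -1, -1], claw=[0.015, 0.015, 0.015, 0.015, 0.015, 0.015, 0.015, 0.015])

```text
time: 23.08
tool_pos: [546.4, 121.2, 225.1]
ee_rot: [0.992, 0.127, 0.001, -0.0]
contact_force: [-0.1, 0.1, -1.9]
gripper_width: 0.26
grasp_force: 30.0
```

```bash
cat > g.py <<'E'
from h import *
import sys
s=env.read_state(); W=R.from_quat(s['ee_rot']).as_matrix(); t=np.array([float(a) for a in sys.argv[1:4]])
yaw=np.degrees(np.arctan2(W[1,0],W[0,0])); print(s['time'],s['tool_pos'].round(1),'yaw',yaw.round(2),'travel',(W.T@(t-s['tool_pos'])).round(1),'twist',((yaw-float(sys.argv[4]))/5).round(2),s['contact_force'].round(1))
E
python3 g.py 522.6 -152.5 222 80.1
```

```text
23.0833 [546.4 121.2 225.1] yaw 14.57 travel [-91.9 258.9   3. ] twist -13.11 [-0.1  0.1 -1.9]
```

Request:
arm_command([
  [-0.092, 0.259, 0],
  [-0.092, 0.259, 0],
  [-0.092, 0.259, 0],
  [-0.092, 0.259, 0],
  [-0.092, 0.259, 0],
  [-0.092, 0.259, 0],
  [-0.092, 0.259, 0],
  [-0.092, 0.259, 0],
], twist=[-13.1, -13.1, -13.1, -13.1, -13.1, -13.1, -13.1, -13.1], claw=[0.015, 0.015, 0.015, 0.015, 0.015, 0.015, 0.015, 0.015])

```text
time: 23.75
tool_pos: [521.4, -155.9, 223.0]
ee_rot: [0.841, 0.541, -0.001, -0.0]
contact_force: [-0.1, -0.7, -1.1]
gripper_width: 0.263
grasp_force: 30.0
```

```bash
python3 g.py 522.6 -152.5 224 80.1
```

```text
23.75 [ 521.4 -155.9  223. ] yaw 65.56 travel [ 3.6 -0.3 -1. ] twist -2.91 [-0.1 -0.7 -1.1]
```

Request:
arm_command([
  [0, 0, 0],
  [0, 0, 0],
  [0, 0, 0],
  [0, 0, 0],
  [0, 0, 0],
], twist=[-1.4, -2.8, -2.8, -2.8, -2.8], claw=[0.015, 0.015, 0.015, 0.015, 0.015])

```text
time: 24.17
tool_pos: [522.1, -152.4, 223.5]
ee_rot: [0.771, 0.637, -0.0, -0.0]
contact_force: [-0.4, 0.9, -0.4]
gripper_width: 0.263
grasp_force: 30.0
```

```bash
python3 g.py 522.6 -152.5 85 80.1
```

```text
24.1667 [ 522.1 -152.4  223.5] yaw 79.17 travel [ -0.    0.6 138.5] twist -0.19 [-0.4  0.9 -0.4]
```

Request:
arm_command([
  [0, 0, 0.03],
  [0, 0, 0.06],
  [0, 0, 0.09],
  [0, 0, 0.095],
  [0, 0, 0.095],
  [0, 0, 0.095],
], twist=[-0.2, -0.2, -0.2, -0.2, -0.2, -0.2], claw=[0.015, 0.015, 0.015, 0.015, 0.015, 0.015])

```text
time: 24.67
tool_pos: [522.8, -152.8, 129.9]
ee_rot: [0.764, 0.645, 0.0, 0.0]
contact_force: [0.2, 0.2, -1.5]
gripper_width: 0.261
grasp_force: 30.0
```

```bash
python3 g.py 522.6 -152.5 75 80.1
```

```text
24.6667 [ 522.8 -152.8  129.9] yaw 80.37 travel [ 0.2 -0.3 54.9] twist 0.05 [ 0.2  0.2 -1.5]
```

Request:
arm_command([
  [0, 0, 0.005],
  [0, 0, 0.012],
  [0, 0, 0.02],
  [0, 0, 0.025],
  [0, 0, 0.025],
], twist=[0, 0, 0, 0, 0], claw=[0.015, 0.015, 0.015, 0.015, 0.015])

```text
time: 25.08
tool_pos: [521.7, -152.5, 102.8]
ee_rot: [0.764, 0.646, -0.0, -0.001]
contact_force: [-0.2, 0.2, -1.8]
gripper_width: 0.26
grasp_force: 30.0
```

```bash
python3 g.py 522.6 -152.5 75 80.1
```

```text
25.0833 [ 521.7 -152.5  102.8] yaw 80.43 travel [ 0.1  0.9 27.8] twist 0.07 [-0.2  0.2 -1.8]
```

Entered the hole with no contact force. I'll go down the rest of the way, then release.

Request:
arm_command([
  [0, 0, 0.01],
  [0, 0, 0.02],
  [0, 0, 0.026],
  [0, 0, 0.028],
  [0, 0, 0.029],
  [0, 0, 0.029],
], twist=[0, 0, 0, 0, 0, 0], claw=[0.015, 0.015, 0.015, 0.015, 0.015, 0.015])

```text
time: 25.58
tool_pos: [521.9, -152.6, 74.9]
ee_rot: [0.764, 0.646, -0.0, -0.0]
contact_force: [-1.5, 0.4, 2.0]
gripper_width: 0.263
grasp_force: 30.0
```

```bash
python3 g.py 522.6 -152.5 75 80.1
```

```text
25.5833 [ 521.9 -152.6   74.9] yaw 80.44 travel [ 0.2  0.7 -0.1] twist 0.07 [-1.5  0.4  2. ]
```

Seated: TCP at 74.9 mm with a slight upward force. Opening and backing straight up.

Request:
arm_command([
  [0, 0, 0],
  [0, 0, 0],
  [0, 0, 0],
  [0, 0, 0],
  [0, 0, 0],
], twist=[0, 0, 0, 0, 0], claw=[0.05, 0.05, 0.05, 0.05, 0.05])

```text
time: 26.0
tool_pos: [522.4, -152.8, 74.9]
ee_rot: [0.764, 0.646, 0.0, 0.0]
contact_force: [0.1, -0.3, -0.8]
gripper_width: 0.544
grasp_force: 0.0
```

Request:
arm_command([
  [0, 0, -0.02],
  [0, 0, -0.05],
  [0, 0, -0.08],
  [-0.02, 0, -0.11],
  [-0.03, 0, -0.14],
  [-0.04, 0, -0.14],
  [-0.04, 0, -0.14],
  [-0.04, 0, -0.14],
], twist=[0, 0, 0, 0, 0, 0, 0, 0], claw=[0.05, 0.05, 0.05, 0.05, 0.05, 0.05, 0.05, 0.05])

```text
time: 26.67
tool_pos: [515.3, -192.2, 214.4]
ee_rot: [0.764, 0.645, -0.0, -0.0]
contact_force: [0.2, -0.3, -0.7]
gripper_width: 0.552
grasp_force: 0.0
```

```bash
python3 t.py
python3 - <<'E'
from h import *
snap('wrist','w9'); snap('scene','s9')
a=cv2.imread('pics/w9.png')[40:220,200:440]; b=cv2.imread('pics/s9.png')[100:280,220:460]
cv2.imwrite('pics/f.png',cv2.resize(np.hstack([a,b]),(800,300),interpolation=cv2.INTER_CUBIC))
E
```

```text
26.6667 [ 515.35 -192.15  214.41] [ 0.23 -0.32 -0.74] [-0.0315 -0.0972 -0.011 ] yaw 80.38 -0.2493
```

View pics/f.png

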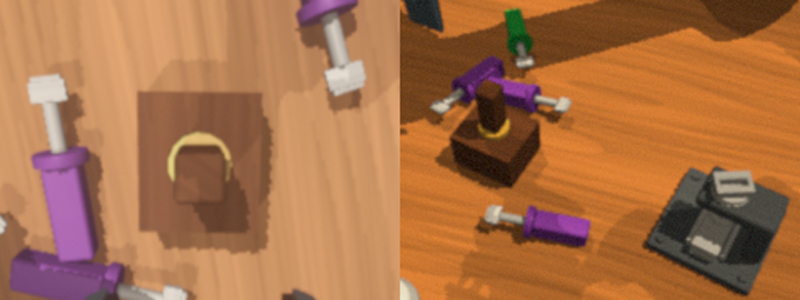

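The picture shows the driver upright and fully down in its stand (crop 200,175), the block in the channel under the foot (crop 712,235) and the gripper clear. The look-alikes are now lying on the desk. Handing in.

```bash
python3 -c "
from workcell import env
print(env.close_job())"
```

```text
the job is handed in; nothing more can be done
None
```

The job is handed in but its result was not reported: the driver turned the screw to about 7–8 N on the block (estimated from torque, 5–11 N possible) and stands back in its stand, but all four look-alikes had toppled by the end; I did not establish when or why, and no contact forces stood out in the readings I took.

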